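Load the hardware carousel and hold it at the front

TASK

Put the loose steel canister upright into the empty pocket of the carousel and press it firmly down (about 10 N, not hard enough to hurt anything) until you feel it seat on the pocket's floor, then let go of it. Then take the carousel's upright handle and turn the turntable, against its return spring, until that canister stands facing the front pointer of the base, and finish while still holding the handle, turntable still and fingers off the canister. Keep the other jars in their pockets and leave everything else on the bench alone.

Things in the scene. Friction and masses are not known exactly. Their poses are not given: they have to be found in the camera images.
- canister: the loose canister, plain steel: upright cylinder 50 mm in diameter and 80 mm tall, with a knob on its lid 16 mm in diameter and 14 mm tall (94 mm in all); 180 to 290 g. It stands on the bench to the robot's right. Origin: centre of its underside, z up the axis.
- base: fixed round base of the carousel, dark steel disc 270 mm in diameter, 12 mm high; origin on the turning axis at bench level. Its bright front pointer, a flat steel tab 10 mm high with a round end, sticks out along the base's own -x to 185 mm from the axis, within 20 degrees of straight at the robot's side (-x).
- front (a point): fixed point of the base, 85 mm from the axis in the direction of the pointer, 24 mm above the bench (level of the pocket floors): where the centre of the canister's underside must come.
- carousel: olive turntable: disc 256 mm across, 10 mm thick, origin on the axis at its underside, 14 mm above the bench; low nut (24 mm) at the centre. Four pockets 90 deg apart, 85 mm from the axis: empty one on its own -x, jars on +y, +x, -y. It starts on a stop, empty pocket 35 to 72 deg anticlockwise (from above) of the pointer; turns only clockwise, up to 97 deg, and springs back if let go.
- pocket (a point): centre of the empty pocket's floor, 24 mm above the bench; turns with the turntable. Each pocket is an upright ring 62 mm across outside, 54 mm inside, 20 mm high, standing on the disc: its rim is 44 mm above the bench.
- handle: the turntable's handle, fixed to it: round upright steel post 18 mm across, 75 mm tall, 115 mm from the turning axis, 45 degrees anticlockwise of the empty pocket. Origin: centre of its foot, 24 mm above the bench. The return spring pulls with 0.10 N m at the stop, 0.23 N m after 72 degrees (1 to 2 N here). The post may swivel between the fingers.
- grip (a point): grip point on the handle's axis, 60 mm above its foot and 15 mm below its top: 84 mm above the bench.
- jar_flat: bystander standing in one of the three filled pockets of the carousel (which one varies): amber glass jar 51 mm in diameter, 72 mm tall, with a flat dark steel lid. Origin: centre of its underside, z up. It rides round with the turntable.
- jar_tall: bystander standing in one of the three filled pockets of the carousel (which one varies): clear glass jar 50 mm in diameter, 90 mm tall, with a narrower steel cap. Origin: centre of its underside, z up. It rides round with the turntable.
- jar_dome: bystander standing in one of the three filled pockets of the carousel (which one varies): white ceramic jar 50 mm in diameter, 72 mm tall, with a domed top. Origin: centre of its underside, z up. It rides round with the turntable.
- padlock: bystander: brass padlock lying flat, body 45 x 40 x 22 mm with a shackle reaching 56 mm from its origin along its own +x. Origin: centre of the body's underside.
- tin: bystander: closed rectangular olive tin 70 x 90 x 45 mm. Origin: centre of its underside.
- screwdriver: bystander: screwdriver 200 mm long lying across the bench beyond the carousel, wooden handle up to 26 mm thick on its own -x. Origin: at bench level, at its mid-length.
- mug: bystander: white mug, 76 mm in diameter, 85 mm tall, handle on its own +y. Origin: centre of its underside.
Mind the look-alikes: they are no part of the job. Leave any yellow look-alike of the canister alone.

How it is judged:
By the outcome, as a careful person would: the job done as asked, in the order asked, and still so for the second after the job is handed in, while the arm keeps its last pose, push and grip.
It also fails if it takes over 54 s, if anything falls off the work surface, if the arm or the gripper's body presses on something with over 40 N, if the wrist force passes 120 N, or if a joint passes its speed limit or range.

ROBOT

A 7-joint arm with a two-finger parallel gripper is mounted at the origin on the work surface. World frame = base frame: x ahead of the robot, y to its left, z up, the work surface at z = 0. Lengths are in m, angles in rad, forces in N, time in s.
With the tool pointing down it reaches from about 0.425 to 0.925 m from the base axis. Payload 6.8 kg.
Tool frame: the origin (TCP) lies where the fingers leave the gripper's body, on its centre line; the fingertips stand 73 mm ahead of it and the grasp point (between the pads) lies 54 mm ahead of it; z points along the fingers, y is the line along which they close (so a half turn about z gives the same grasp; the last joint's range is limited). The gripper opens to 85 mm and grips with 20 to 120 N. Pads are 22 mm wide; open, the fingers measure 114 mm over their backs; the gripper's body (76 mm by 85 mm) begins 54 mm behind the grasp point. The pads swing forward as they close: fully open they stand 13 mm farther back than shut.
Start: joints at [-1.338, 0.477, 0.022, 1.555, -0.011, 1.109, -0.083], TCP at [0.226, 0.636, 0.304] pointing down, gripper open.
Joint ranges: [-2.96, 2.96], [-0.34, 2.1], [-1.41, 1.46], [0.24, 2.44], [-1.37, 4.51], [0.17, 1.92], [-2.96, 2.96]. Speed limits (rad/s): [2.39, 2.39, 3.14, 3.14, 3.14, 3.14, 3.14].

INTERFACE

Orientations are given as a rotation vector (axis times angle).
In Python, from bench import r, grab_frame, camera_info gives the robot as it stands.
- The arm moves only by the shell command python3 -m pendant FILE [OPENING] [FORCE], which reads ROWS from the file FILE. ROWS is one flat JSON list of numbers that holds 1 to 5 rows one after another, with no inner brackets; each row has 6 numbers: dx, dy, dz in m, then a rotation vector rx, ry, rz in rad; each row is the pose to reach, as a shift and turn from the pose commanded when the command began, along the tool's axes at that moment; what a row does not reach only later rows make up. A row lasts 1/10 s, in which the tool goes at most 0.05 m and 0.15 rad, less where a joint would pass 70% of its speed; a pose out of reach is approached as far as the arm can. OPENING is the finger opening in m, set as the command begins (- or left out keeps the last). The fingers move at their own pace and stop on an object; FORCE is the grip in N (left out, the last holds). Time passes only in rows, so rows that do not move let the fingers close. It prints the time, the measured TCP pose, the force, the opening and the grip force at its end. Input that does not fit is refused with a message, and nothing moves.
- r.get_obs(): the state, without advancing time (a new reading comes with each control period).
- grab_frame(name): name is "scene" or "top" or "wrist"; returns (picture, depth): 384x512x3 uint8, blue, green, red; 384x512 float32, m along the optical axis (not along the pixel's ray), 0 where there is no reading.
- camera_info(name): a dict with "camera_matrix" (3x3 intrinsics, pixels), "R" (3x3) and "t" (3): a world point X has camera coordinates R X + t. Camera axes: x right, y down, z forward; pixel columns grow to the right and rows downward; lengths in m; the calibration is good to about 2 mm. A picture is of the moment at which its call begins: read the wrist's pose just before it. camera_info takes no time and is no camera call; for the wrist camera it gives the pose at the moment of the call.
- r.hand_in(): hands the job in; it is judged then, once.
The state is a dict: "clock": time; "joints": joint angles; "qvel": joint speeds; "tau": joint torques, N m; "tcp_pos": TCP position; "orientation": TCP orientation; "contact_force": force on the tool from outside, world axes, zero at the start; "moment": the same for the moment, N m; "grip_width": finger opening in m; "gripper_force": force on a finger pad.
Only numpy, scipy, OpenCV 4.12 (cv2) and the standard library are available. Lean on these libraries where they do the work, as an engineer would, in place of code of your own. Each camera call takes 0.05 s, during which the arm holds its last target. There are 200 camera calls.

## Working session

There is one attempt and no reset: what is moved stays moved. The work goes in short steps, Python scripts to look and compute and a shell command to move; the robot and the scene stay as the last step left them, time stands still between calls to the robot, and variables do not carry over. Pictures are saved under pics/ and viewed, at most 10 in all, crops included, and the job is handed in when it is done.

```bash
ls; mkdir -p pics
python3 - <<'E'
from bench import r, grab_frame, camera_info
import cv2,numpy as np
o=r.get_obs();print(o)
for n in("scene","top"):
    p,d=grab_frame(n);cv2.imwrite(f"pics/{n}0.png",p);np.save(f"pics/{n}0.npy",d)
    c=camera_info(n);print(n,c)
E
```

```text
pics
{'clock': 0.0, 'joints': array([-1.33810924,  0.47779958,  0.02231586,  1.55646381, -0.0114839 ,
        1.10928079, -0.08308206]), 'qvel': array([ 5.13562452e-04,  5.31585001e-05, -5.07427374e-06,  6.55199857e-04,
       -1.77004749e-03,  5.49802045e-04, -2.32972842e-03]), 'tau': array([-2.31965705e-04, -5.96436489e+01,  1.60788082e+00, -2.81206888e+01,
        1.25232182e-02,  8.86150432e-03,  2.04654657e-05]), 'tcp_pos': array([0.22544549, 0.6357487 , 0.30292026]), 'orientation': array([-5.32586310e-01, -3.09594450e+00,  2.85167965e-03]), 'contact_force': array([-0.14094755, -0.13278025,  0.23104741]), 'moment': array([ 0.11024755,  0.01725724, -0.03493643]), 'gripper_force': 0.0, 'grip_width': 0.08543571734829704}
scene {'camera_matrix': array([[422.45149831,   0.        , 262.74909218],
       [  0.        , 422.45149831, 186.63704946],
       [  0.        ,   0.        ,   1.        ]]), 'R': array([[-0.67326447,  0.73936058, -0.00780287],
       [ 0.54254393,  0.48681772, -0.68458352],
       [-0.50235549, -0.46513916, -0.72889267]]), 't': array([ 0.38714983, -0.21069783,  1.6974177 ])}
top {'camera_matrix': array([[482.51118735,   0.        , 264.28503041],
       [  0.        , 482.51118735, 200.4132179 ],
       [  0.        ,   0.        ,   1.        ]]), 'R': array([[ 1.35272804e-02, -9.99908424e-01,  3.96109328e-04],
       [-9.93332137e-01, -1.34836702e-02, -1.14496535e-01],
       [ 1.14491390e-01,  1.15535860e-03, -9.93423569e-01]]), 't': array([-0.06406367,  0.49876528,  1.43583342])}
```

View pics/top0.png

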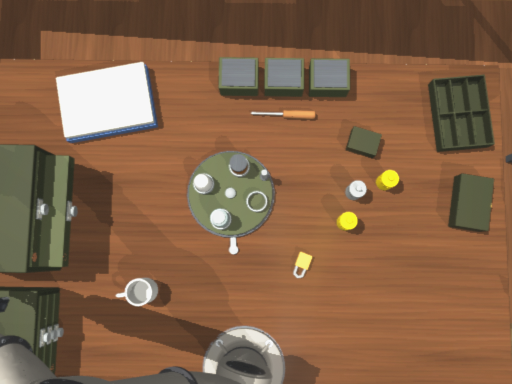

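View pics/scene0.png

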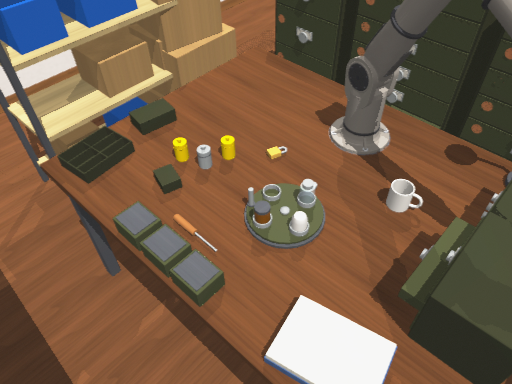

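The top view shows the carousel centred near (231,194), with the pointer at (234,248), the empty pocket at (257,202) and the handle at (265,174). There are three canister candidates: grey (357,189), yellow (388,180) and yellow (347,221). Only the grey one is plain steel, so it fits the description. In the scene view it's at (204,157), between the yellow ones at (181,150) and (228,148).

```bash
cat > h.py <<'E'
from bench import r, grab_frame, camera_info
import cv2,numpy as np
def ray(c,u,v):
    d=np.linalg.inv(c["camera_matrix"])@[u,v,1.]; R=c["R"]
    return -R.T@c["t"], R.T@d
def plane(c,u,v,z):
    o,d=ray(c,u,v); return o+d*(z-o[2])/d[2]
def tri(*cuv):
    A=np.zeros((3,3));b=np.zeros(3)
    for c,u,v in cuv:
        o,d=ray(c,u,v);d=d/np.linalg.norm(d);P=np.eye(3)-np.outer(d,d);A+=P;b+=P@o
    X=np.linalg.solve(A,b)
    return X,[float(np.linalg.norm(np.cross(X-ray(*q)[0],ray(*q)[1]/np.linalg.norm(ray(*q)[1])))) for q in cuv]
def cloud(c,d):
    v,u=np.indices(d.shape);K=c["camera_matrix"]
    P=np.stack([(u-K[0,2])/K[0,0]*d,(v-K[1,2])/K[1,1]*d,d],-1)
    P=(P-c["t"])@c["R"]; P[d<=0]=np.nan; return P
def circ(p):  # algebraic circle fit
    A=np.c_[2*p,np.ones(len(p))];s=np.linalg.lstsq(A,(p**2).sum(1),rcond=None)[0]
    return s[:2],np.sqrt(s[2]+s[:2]@s[:2])
E
python3 - <<'E'
from h import *
T=camera_info("top");S=camera_info("scene")
for nm,u,v,z in [("can",357,189,.09),("ctr",230.5,193,.03),("pocket",257,202,.044),("handle",265,173,.099),("pointer",234,249,.01),("yel1",389,180,.09),("yel2",347,221,.09)]:
    print(nm,plane(T,u,v,z).round(4))
for n,c in(("top",T),("scene",S)):
    P=cloud(c,np.load(f"pics/{n}0.npy"))
    x0=plane(T,357,189,.09);m=np.linalg.norm(P[...,:2]-x0[:2],axis=-1)<.04
    for lo,hi in((.073,.086),(.088,.1)):
        q=P[m&(P[...,2]>lo)&(P[...,2]<hi)]
        if len(q)>3: print(n,"can",lo,len(q),((q.max(0)+q.min(0))/2).round(4),np.median(q,0).round(4),np.ptp(q,axis=0).round(3))
    x0=plane(T,265,173,.099);m=np.linalg.norm(P[...,:2]-x0[:2],axis=-1)<.025
    q=P[m&(P[...,2]>.06)];print(n,"handle",len(q),np.median(q,0).round(4),q[:,2].max())
im=[cv2.imread("pics/top0.png")[145:265,180:410],cv2.imread("pics/scene0.png")[130:250,160:340]]
cv2.imwrite("pics/crop.png",np.vstack([cv2.resize(im[0],(690,330),interpolation=2),cv2.resize(im[1][:,:],(400,267),interpolation=2) if 0 else cv2.copyMakeBorder(cv2.resize(im[1],(400,267)),0,0,0,290,0)]))
E
```

```text
can [ 0.5297 -0.3272  0.09  ]
ctr [0.5207 0.0456 0.03  ]
pocket [ 0.4927 -0.0355  0.044 ]
handle [ 0.5717 -0.0584  0.099 ]
pointer [0.3519 0.0327 0.01  ]
yel1 [ 0.5575 -0.4209  0.09  ]
yel2 [ 0.4358 -0.2975  0.09  ]
top can 0.073 193 [ 0.5318 -0.3311  0.0793] [ 0.5316 -0.3294  0.0797] [0.047 0.05  0.012]
top can 0.088 23 [ 0.5282 -0.3244  0.0934] [ 0.5327 -0.3297  0.093 ] [0.021 0.029 0.011]
top handle 37 [ 0.572  -0.0555  0.0973] 0.10377542831990734
scene can 0.073 98 [ 0.5346 -0.3309  0.0793] [ 0.5384 -0.3249  0.0802] [0.047 0.055 0.012]
scene can 0.088 14 [ 0.5324 -0.3295  0.092 ] [ 0.5339 -0.3292  0.0925] [0.015 0.012 0.008]
scene handle 62 [ 0.5778 -0.0502  0.0845] 0.10128722062713495
```

View pics/crop.png

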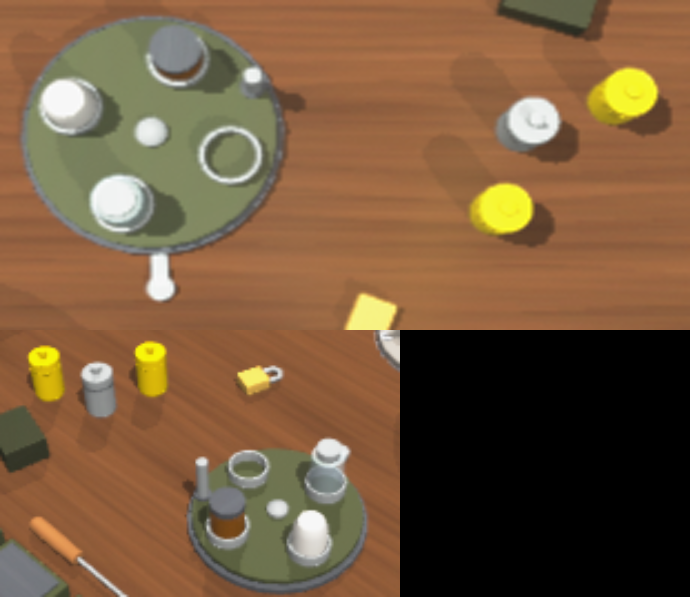

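The crop confirms it: plain steel canister at about (0.532, -0.330), lid at z≈0.080 and knob top at z≈0.093. The handle top is at z≈0.099. I'm now moving over the carousel for a wrist view.

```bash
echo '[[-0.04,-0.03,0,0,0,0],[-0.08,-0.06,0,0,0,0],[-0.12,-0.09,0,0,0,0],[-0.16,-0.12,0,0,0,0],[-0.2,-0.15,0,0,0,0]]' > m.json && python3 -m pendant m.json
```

```text
refused: ROWS must be one flat list, 6 numbers to a row, no inner brackets. Nothing was moved.
```

Wrong form. The message asks for one flat list, 6 numbers to a row, no inner brackets, so I'll send the same numbers that way.

```bash
echo '[-0.04,-0.03,0,0,0,0,-0.08,-0.06,0,0,0,0,-0.12,-0.09,0,0,0,0,-0.16,-0.12,0,0,0,0,-0.2,-0.15,0,0,0,0]' > m.json && python3 -m pendant m.json 
echo '[-0.032,-0.034,0,0,0,0,-0.064,-0.068,0,0,0,0,-0.096,-0.102,0,0,0,0,-0.128,-0.136,0,0,0,0,-0.16,-0.17,0,0,0,0]' > m.json && python3 -m pendant m.json
echo '[-0.03,-0.04,0,0,0,0,-0.06,-0.08,0,0,0,0,-0.1,-0.12,0,0,0,0,-0.13,-0.15,0,0,0,0,-0.13,-0.18,0,0,0,0]' > m.json && python3 -m pendant m.json
echo '[0,0,0,0,0,0,0,0,0,0,0,0,0,0,0,0,0,0]' > m.json && python3 -m pendant m.json
python3 - <<'E'
from h import *
o=r.get_obs();print(o["tcp_pos"],o["orientation"],o["joints"].round(2))
c=camera_info("wrist");p,d=grab_frame("wrist");cv2.imwrite("pics/w1.png",p);np.save("pics/w1.npy",d);np.savez("pics/w1c.npz",**c)
print(-c["R"].T@c["t"])
E
```

```text
clock: 0.6
tcp_pos: [0.3647, 0.4259, 0.3036]
orientation: [-0.533, -3.096, 0.001]
contact_force: [0.9, 0.8, 0.6]
grip_width: 0.0855
gripper_force: 0.0
clock: 1.1
tcp_pos: [0.4582, 0.2123, 0.3038]
orientation: [-0.533, -3.096, 0.0]
contact_force: [1.0, -1.0, 0.1]
grip_width: 0.0857
gripper_force: 0.0
clock: 1.6
tcp_pos: [0.5226, -0.0028, 0.304]
orientation: [0.539, 3.093, -0.002]
contact_force: [0.1, 0.7, 0.2]
grip_width: 0.0854
gripper_force: 0.0
clock: 1.9
tcp_pos: [0.5202, 0.0025, 0.3037]
orientation: [-0.53, -3.096, -0.001]
contact_force: [-0.0, -0.8, -0.3]
grip_width: 0.0854
gripper_force: 0.0
[0.52022387 0.00254453 0.30373085] [-5.29736615e-01 -3.09619412e+00 -8.22351170e-04] [-0.42  0.23  0.35  1.94 -0.09  0.99  1.2 ]
[0.44192078 0.03043075 0.3745118 ]
```

View pics/w1.png

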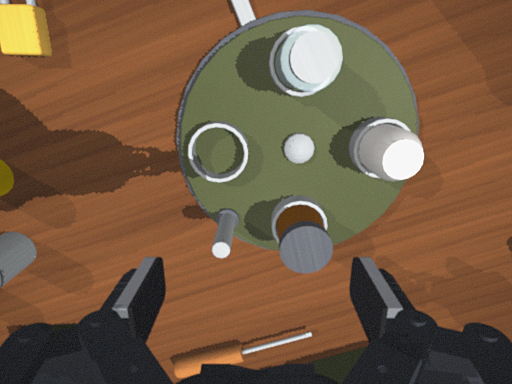

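The wrist view shows the empty pocket ring at (218,152), the nut at (299,149), the handle top at (222,250) and the pointer's inner end at (243,10). Next I measure these.

```bash
cat >> h.py <<'E'
def ringfit(p,u0,v0,rad,low=False):
    """ellipse of the bright neutral ring around a pixel"""
    hsv=cv2.cvtColor(p,cv2.COLOR_BGR2HSV);m=((hsv[...,1]<45)&(hsv[...,2]>140)).astype(np.uint8)
    k=np.zeros_like(m);cv2.circle(k,(int(u0),int(v0)),int(rad),1,-1);m&=k
    q=cv2.findNonZero(m).reshape(-1,2).astype(np.float32)
    return cv2.fitEllipse(cv2.convexHull(q)),len(q)
E
python3 - <<'E'
from h import *
c=dict(np.load("pics/w1c.npz"));p=cv2.imread("pics/w1.png");P=cloud(c,np.load("pics/w1.npy"));T=camera_info("top");pt=cv2.imread("pics/top0.png")
e,n=ringfit(p,218,152,38);print("wring",e,n);et,n=ringfit(pt,257,202,13);print("tring",et,n)
print("pocket plane w,t",plane(c,*e[0],.044).round(4),plane(T,*et[0],.044).round(4),"tri",tri((c,*e[0]),(T,*et[0])))
e2,n=ringfit(p,299,149,20);print("nut",e2,plane(c,*e2[0],.03).round(4))
e3,n=ringfit(p,221,251,14);e4,_=ringfit(pt,264.5,173,6);print("handle",e3,e4,n,plane(c,*e3[0],.099).round(4),plane(T,*e4[0],.099),tri((c,*e3[0]),(T,*e4[0])))
def band(nm,x,rad,lo,hi):
    q=P[(np.linalg.norm(P[...,:2]-x[:2],axis=-1)<rad)&(P[...,2]>lo)&(P[...,2]<hi)]
    print(nm,len(q),np.median(q,0).round(4),((q.max(0)+q.min(0))/2).round(4));return q
q=band("rim",plane(c,*e[0],.044),.04,.04,.048);print(circ(q[:,:2]))
q=band("nut",plane(c,*e2[0],.03),.02,.027,.05)
q=band("htop",plane(c,*e3[0],.099),.02,.093,.105)
# base outer disc, pointer
q=P[(np.linalg.norm(P[...,:2]-plane(c,*e2[0],.03)[:2],axis=-1)<.124)&(P[...,2]>.02)&(P[...,2]<.028)];print("disc z",np.median(q[:,2]))
q=P[(np.linalg.norm(P[...,:2]-[.353,.033],axis=-1)<.05)&(P[...,2]>.006)&(P[...,2]<.015)];print("ptr",len(q))
e5,n=ringfit(pt,234,246,11);print("ptr top img",e5,n,plane(T,*e5[0],.01))
m=cv2.inRange(cv2.cvtColor(pt,cv2.COLOR_BGR2HSV),(30,40,40),(50,255,140));k=np.zeros_like(m);cv2.circle(k,(231,194),46,255,-1);h=cv2.convexHull(cv2.findNonZero(m&k));x=np.array([plane(T,*a,.024)[:2] for a in h.reshape(-1,2)]);print("disc fit",circ(x))
m=cv2.inRange(cv2.cvtColor(p,cv2.COLOR_BGR2HSV),(30,60,30),(50,255,140));k=np.zeros_like(m);cv2.circle(k,(299,132),125,255,-1);h=cv2.convexHull(cv2.findNonZero(m&k));x=np.array([plane(c,*a,.024)[:2] for a in h.reshape(-1,2)]);print("disc fit w",circ(x))
E
```

```text
wring ((217.94223022460938, 152.18272399902344), (58.211700439453125, 61.146968841552734), 130.07440185546875) 722
tring ((256.2203063964844, 200.75526428222656), (21.17403221130371, 21.457857131958008), 178.0159454345703) 150
pocket plane w,t [ 0.4956 -0.0311  0.044 ] [ 0.4965 -0.0331  0.044 ] tri (array([ 0.49745649, -0.03297161,  0.0338388 ]), [0.00016543034792701955, 0.00016543034792694352])
nut ((299.0462951660156, 148.1315155029297), (29.38909912109375, 30.22803497314453), 47.65595245361328) [0.5225 0.0495 0.03  ]
handle ((220.61911010742188, 249.45758056640625), (16.111753463745117, 18.631065368652344), 92.65552520751953) ((263.5804443359375, 171.9149169921875), (6.264742374420166, 6.857580661773682), 96.23446655273438) 243 [ 0.5748 -0.053   0.099 ] [ 0.57487297 -0.05420387  0.099     ] (array([ 0.57551813, -0.05391819,  0.09695722]), [0.000396569846020167, 0.00039656984601984694])
rim 754 [ 0.4951 -0.031   0.0443] [ 0.4959 -0.0309  0.0433]
(array([ 0.49581085, -0.03086017]), np.float64(0.028661039792954018))
nut 695 [0.5205 0.0493 0.0353] [0.5221 0.0496 0.0335]
htop 281 [ 0.573  -0.0517  0.0994] [ 0.5741 -0.0523  0.0971]
disc z 0.024598711797509817
ptr 720
ptr top img ((233.01390075683594, 245.58192443847656), (8.896794319152832, 19.471988677978516), 177.97447204589844) 120 [0.36218408 0.03594437 0.01      ]
disc fit (array([0.52211265, 0.04702832]), np.float64(0.12673242133187987))
disc fit w (array([0.52219159, 0.04901399]), np.float64(0.12661798578163883))
```

```bash
echo '[-0.02,-0.038,0,0,0,0,-0.04,-0.076,0,0,0,0,-0.06,-0.114,0,0,0,0,-0.08,-0.152,0,0,0,0,-0.1,-0.19,0,0,0,0]' > m.json && python3 -m pendant m.json 
echo '[-0.025,-0.04,0,0,0,0,-0.05,-0.08,0,0,0,0,-0.073,-0.118,0,0,0,0,-0.073,-0.118,0,0,0,0,-0.073,-0.118,0,0,0,0]' > m.json && python3 -m pendant m.json
python3 - <<'E'
from h import *
o=r.get_obs();print(o["tcp_pos"],o["orientation"])
c=camera_info("wrist");p,d=grab_frame("wrist");cv2.imwrite("pics/w2.png",p);np.save("pics/w2.npy",d);np.savez("pics/w2c.npz",**c)
P=cloud(c,d);x=np.array([.532,-.33])
m=np.linalg.norm(P[...,:2]-x,axis=-1)<.045
for lo,hi in((.076,.085),(.089,.1)):
    q=P[m&(P[...,2]>lo)&(P[...,2]<hi)];print(len(q),np.median(q,0).round(4),((q.max(0)+q.min(0))/2).round(4),np.ptp(q,axis=0).round(3))
    if len(q)>5:
        hh=cv2.convexHull(q[:,:2].astype(np.float32)).reshape(-1,2);print(circ(hh))
K=c["camera_matrix"];
for z in(.094,):
    X=c["R"]@[.532,-.33,z]+c["t"];u=K@X/X[2];print(u)
E
```

```text
clock: 2.45
tcp_pos: [0.5518, -0.2113, 0.3038]
orientation: [0.528, 3.097, 0.001]
contact_force: [0.3, 0.5, 0.2]
grip_width: 0.0857
gripper_force: 0.0
clock: 2.95
tcp_pos: [0.5808, -0.3468, 0.3031]
orientation: [-0.533, -3.095, -0.001]
contact_force: [-0.6, 0.1, 0.1]
grip_width: 0.0857
gripper_force: 0.0
[ 0.58080135 -0.34676405  0.30313423] [-5.32763846e-01 -3.09512948e+00 -5.70242161e-04]
2208 [ 0.5312 -0.328   0.0806] [ 0.5326 -0.3287  0.0805] [0.049 0.049 0.009]
(array([ 0.53273301, -0.32869576]), np.float64(0.024576886494746684))
279 [ 0.5325 -0.3287  0.0943] [ 0.5328 -0.3288  0.0931] [0.015 0.015 0.007]
(array([ 0.53284739, -0.32879791]), np.float64(0.00766670183244297))
[256.2390605 118.7056266   1.       ]
```

View pics/w2.png

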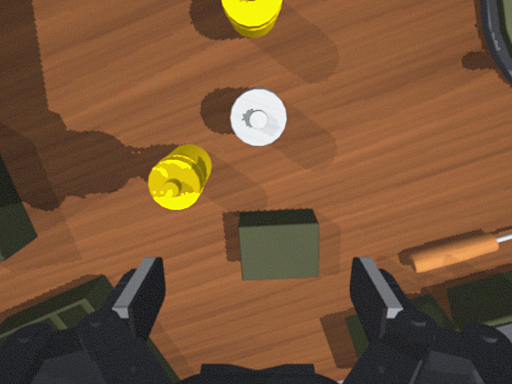

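The wrist view confirms the grey canister at (258,118), z 0.094, with the yellow ones at (180,180) and (252,15) clear of the finger path. Now descend and grip.

```bash
echo '[0.03,0,0.02,0,0,0,0.0515,0.001,0.05,0,0,0,0.0515,0.001,0.09,0,0,0,0.0515,0.001,0.13,0,0,0,0.0515,0.001,0.16,0,0,0]' > m.json && python3 -m pendant m.json .085
echo '[0,0,0.02,0,0,0,0,0,0.03,0,0,0,0,0,0.031,0,0,0,0,0,0.031,0,0,0]' > m.json && python3 -m pendant m.json
echo '[0,0,0,0,0,0,0,0,0,0,0,0,0,0,0,0,0,0,0,0,0,0,0,0,0,0,0,0,0,0]' > m.json && python3 -m pendant m.json .04 60
echo '[0,0,0,0,0,0,0,0,0,0,0,0,0,0,0,0,0,0]' > m.json && python3 -m pendant m.json
```

```text
clock: 3.5
tcp_pos: [0.5325, -0.3251, 0.142]
orientation: [-0.526, -3.096, -0.004]
contact_force: [0.7, -0.2, -0.5]
grip_width: 0.0852
gripper_force: 0.0
clock: 3.9
tcp_pos: [0.533, -0.3282, 0.1138]
orientation: [0.53, 3.095, 0.0]
contact_force: [0.6, -1.2, -0.4]
grip_width: 0.085
gripper_force: 0.0
clock: 4.4
tcp_pos: [0.5328, -0.3292, 0.1141]
orientation: [0.533, 3.094, -0.0]
contact_force: [-1.4, 0.6, 6.8]
grip_width: 0.0489
gripper_force: 61.5
clock: 4.7
tcp_pos: [0.5327, -0.3292, 0.1141]
orientation: [0.533, 3.094, -0.0]
contact_force: [-0.8, 1.2, 5.6]
grip_width: 0.0489
gripper_force: 61.5
```

```bash
echo '[0,0,-0.02,0,0,0,0,0,-0.06,0,0,0,0,0,-0.1,0,0,0,0,0,-0.13,0,0,0,0,0,-0.13,0,0,0]' > m.json && python3 -m pendant m.json
echo '[0.022,0.042,0,0,0,0,0.043,0.084,0,0,0,0,0.064,0.126,0,0,0,0,0.085,0.168,0,0,0,0,0.106,0.21,0,0,0,0]' > m.json && python3 -m pendant m.json
echo '[0.014,0.03,0,0,0,0,0.0285,0.0585,0,0,0,0,0.0285,0.0585,0,0,0,0,0.0285,0.0585,0,0,0,0,0.0285,0.0585,0,0,0,0]' > m.json && python3 -m pendant m.json
python3 - <<'E'
from h import *
o=r.get_obs();print(o["tcp_pos"],o["orientation"],o["contact_force"],o["moment"])
c=camera_info("wrist");p,d=grab_frame("wrist");cv2.imwrite("pics/w3.png",p)
a=np.array(o["tcp_pos"])
e,n=ringfit(p,*(lambda X:(c["camera_matrix"]@X/X[2])[:2])(c["R"]@[.4957,-.031,.044]+c["t"]),45);print(e,n,plane(c,*e[0],.044))
t,dd=grab_frame("top");cv2.imwrite("pics/t3.png",t)
S=camera_info("scene");s,d=grab_frame("scene");P=cloud(S,d)
q=P[(np.linalg.norm(P[...,:2]-a[:2],axis=-1)<.035)&(P[...,2]>.115)&(P[...,2]<.2)];print("can side",len(q),q.min(0),np.median(q,0))
cv2.imwrite("pics/v3.png",np.hstack([p,cv2.resize(s[110:270,180:340],(384,384))])[:, :].copy()) 
im=cv2.imread("pics/v3.png");cv2.imwrite("pics/v3.png",cv2.resize(im,(800,343)))
E
```

```text
clock: 5.2
tcp_pos: [0.5338, -0.3303, 0.2476]
orientation: [0.532, 3.088, -0.003]
contact_force: [0.1, 0.6, -2.8]
grip_width: 0.049
gripper_force: 62.8
clock: 5.7
tcp_pos: [0.5012, -0.0935, 0.2419]
orientation: [-0.533, -3.094, 0.0]
contact_force: [0.7, -0.6, -2.6]
grip_width: 0.0488
gripper_force: 63.1
clock: 6.2
tcp_pos: [0.4948, -0.0318, 0.2424]
orientation: [-0.535, -3.095, 0.001]
contact_force: [-0.4, 0.2, -1.8]
grip_width: 0.0487
gripper_force: 63.2
[ 0.49483919 -0.03179032  0.2424328 ] [-5.34692392e-01 -3.09505603e+00  1.13663394e-03] [-0.4441576   0.20626486 -1.80485271] [-0.04233101  0.00723767 -0.04088363]
((258.1523742675781, 180.64926147460938), (66.6460952758789, 70.72834014892578), 90.54869079589844) 601 [ 0.49477693 -0.03076406  0.044     ]
can side 220 [ 0.48040445 -0.06420724  0.12859508] [ 0.51432288 -0.0201868   0.16142046]
```

View pics/v3.png

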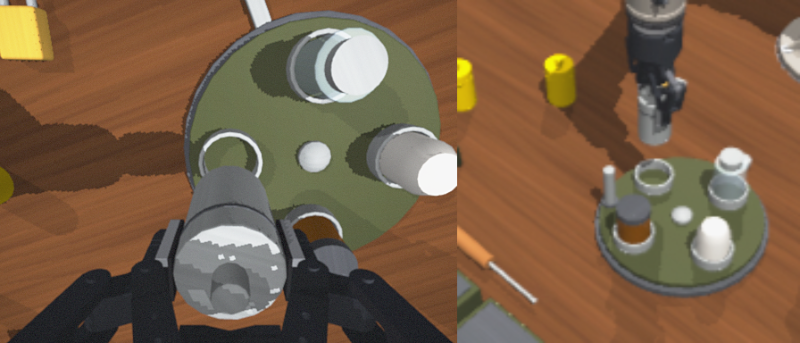

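The canister hangs upright, centred in the fingers at (230,270) of the left panel. The pocket behind it at (230,158) is still empty. Now for a guarded descent.

```bash
echo '[-0.001,0.001,0.03,0,0,0,-0.001,0.001,0.06,0,0,0,-0.001,0.001,0.076,0,0,0,-0.001,0.001,0.076,0,0,0,-0.001,0.001,0.076,0,0,0]' > m.json && python3 -m pendant m.json
python3 - <<'E'
from h import *
o=r.get_obs();print(o["tcp_pos"],o["orientation"],o["contact_force"])
c=camera_info("wrist");p,d=grab_frame("wrist");P=cloud(c,d);a=o["tcp_pos"]
m=np.linalg.norm(P[...,:2]-a[:2],axis=-1)<.04
q=P[m&(P[...,2]>.115)&(P[...,2]<.129)];print("lid/knob",len(q),np.median(q,0).round(4),q.min(0),q.max(0))
q=P[m&(P[...,2]>.120)&(P[...,2]<.13)];h=cv2.convexHull(q[:,:2].astype(np.float32)).reshape(-1,2);print(circ(h))
e,n=ringfit(p,218,152,0.1) if 0 else (None,0)
x=np.array([.496,-.0312]);q=P[(np.linalg.norm(P[...,:2]-x,axis=-1)<.04)&(P[...,2]>.041)&(P[...,2]<.047)];print("rim",len(q),circ(q[:,:2]))
E
echo '[0,0,0.004,0,0,0,0,0,0.008,0,0,0,0,0,0.008,0,0,0]' > m.json && python3 -m pendant m.json
```

```text
clock: 6.85
tcp_pos: [0.4967, -0.0309, 0.1671]
orientation: [-0.535, -3.096, 0.001]
contact_force: [0.4, 0.8, -0.8]
grip_width: 0.0486
gripper_force: 63.1
[ 0.4966915  -0.03085562  0.16714087] [-5.34582350e-01 -3.09576545e+00  5.94676423e-04] [ 0.38559858  0.76930309 -0.77720528]
lid/knob 3067 [ 0.4787 -0.0224  0.122 ] [ 0.47141225 -0.06480589  0.11500414] [0.51644254 0.00744359 0.12899997]
(array([ 0.50653124, -0.03353113]), np.float64(0.03683103537412307))
rim 1053 (array([ 0.4955078 , -0.03111575]), np.float64(0.02864998488955425))
clock: 7.2
tcp_pos: [0.4963, -0.0301, 0.1588]
orientation: [-0.533, -3.096, -0.0]
contact_force: [-0.3, -0.0, -2.0]
grip_width: 0.0486
gripper_force: 63.1
```

```bash
echo '[0,-0.0008,0.002,0,0,0,0,-0.0008,0.004,0,0,0,0,-0.0008,0.006,0,0,0,0,-0.0008,0.006,0,0,0]' > m.json && python3 -m pendant m.json
echo '[0,0,0.002,0,0,0,0,0,0.004,0,0,0,0,0,0.006,0,0,0,0,0,0.006,0,0,0]' > m.json && python3 -m pendant m.json
```

```text
clock: 7.6
tcp_pos: [0.496, -0.0309, 0.1526]
orientation: [-0.532, -3.096, 0.0]
contact_force: [0.1, -0.2, -1.4]
grip_width: 0.0492
gripper_force: 63.1
clock: 8.0
tcp_pos: [0.496, -0.0309, 0.1466]
orientation: [-0.533, -3.096, 0.0]
contact_force: [-0.6, 0.0, -2.8]
grip_width: 0.049
gripper_force: 63.1
```

Below the rim with no contact. Continue to the floor.

```bash
echo '[0,0,0.002,0,0,0,0,0,0.004,0,0,0,0,0,0.006,0,0,0,0,0,0.006,0,0,0]' > m.json && python3 -m pendant m.json
echo '[0,0,0.001,0,0,0,0,0,0.001,0,0,0,0,0,0.001,0,0,0]' > m.json && python3 -m pendant m.json
echo '[0,0,0.001,0,0,0,0,0,0.001,0,0,0,0,0,0.001,0,0,0]' > m.json && python3 -m pendant m.json
```

```text
clock: 8.4
tcp_pos: [0.496, -0.0309, 0.1406]
orientation: [-0.533, -3.096, 0.0]
contact_force: [0.3, 0.8, -1.7]
grip_width: 0.0491
gripper_force: 63.1
clock: 8.7
tcp_pos: [0.4962, -0.0309, 0.1399]
orientation: [0.533, 3.096, 0.0]
contact_force: [0.1, -0.7, -1.7]
grip_width: 0.0488
gripper_force: 63.1
clock: 9.0
tcp_pos: [0.4962, -0.0309, 0.1389]
orientation: [-0.533, -3.096, -0.0]
contact_force: [-0.1, 0.5, -2.7]
grip_width: 0.0485
gripper_force: 63.1
```

```bash
echo '[0,0,0.001,0,0,0,0,0,0.001,0,0,0,0,0,0.001,0,0,0]' > m.json && python3 -m pendant m.json
echo '[0,0,0.0005,0,0,0,0,0,0.0005,0,0,0,0,0,0.0005,0,0,0]' > m.json && python3 -m pendant m.json
echo '[0,0,0.0005,0,0,0,0,0,0.0005,0,0,0,0,0,0.0005,0,0,0]' > m.json && python3 -m pendant m.json
```

```text
clock: 9.3
tcp_pos: [0.4963, -0.031, 0.1381]
orientation: [0.533, 3.096, 0.0]
contact_force: [-0.7, -0.9, 2.5]
grip_width: 0.0487
gripper_force: 63.6
clock: 9.6
tcp_pos: [0.4964, -0.031, 0.138]
orientation: [0.533, 3.096, 0.001]
contact_force: [-2.0, -0.1, 8.1]
grip_width: 0.0491
gripper_force: 64.4
clock: 9.9
tcp_pos: [0.4965, -0.0311, 0.138]
orientation: [0.533, 3.095, 0.001]
contact_force: [-4.7, -0.3, 14.7]
grip_width: 0.049
gripper_force: 64.9
```

Contact at TCP z=0.138, exactly the expected floor height. I ease back to about 10 N and hold, then release.

```bash
echo '[0,0,-0.0004,0,0,0,0,0,-0.0004,0,0,0,0,0,-0.0004,0,0,0,0,0,-0.0004,0,0,0,0,0,-0.0004,0,0,0]' > m.json && python3 -m pendant m.json
echo '[0,0,-0.0004,0,0,0,0,0,-0.0004,0,0,0]' > m.json && python3 -m pendant m.json .085
echo '[0,0,0,0,0,0,0,0,0,0,0,0,0,0,0,0,0,0,0,0,0,0,0,0]' > m.json && python3 -m pendant m.json
```

```text
clock: 10.4
tcp_pos: [0.4965, -0.031, 0.138]
orientation: [0.533, 3.096, 0.001]
contact_force: [-2.5, -0.4, 9.8]
grip_width: 0.0488
gripper_force: 64.1
clock: 10.6
tcp_pos: [0.4964, -0.0309, 0.1377]
orientation: [0.533, 3.096, 0.0]
contact_force: [0.0, 0.8, 0.4]
grip_width: 0.0758
gripper_force: 0.0
clock: 11.0
tcp_pos: [0.4962, -0.0309, 0.1376]
orientation: [-0.533, -3.096, 0.0]
contact_force: [-0.5, 0.0, -0.2]
grip_width: 0.0852
gripper_force: 0.0
```

```bash
echo '[0,0,-0.02,0,0,0,0,0,-0.05,0,0,0,0,0,-0.09,0,0,0,0,0,-0.12,0,0,0,0,0,-0.12,0,0,0]' > m.json && python3 -m pendant m.json
python3 - <<'E'
from h import *
o=r.get_obs();print(o["tcp_pos"],o["joints"].round(2))
c=camera_info("wrist");p,d=grab_frame("wrist");P=cloud(c,d)
s,ds=grab_frame("scene");t,dt=grab_frame("top")
def top(x,rad,lo,hi):
    q=P[(np.linalg.norm(P[...,:2]-x,axis=-1)<rad)&(P[...,2]>lo)&(P[...,2]<hi)]
    h=cv2.convexHull(q[:,:2].astype(np.float32)).reshape(-1,2);print(len(q),np.median(q,0).round(4),circ(h))
print("lid");top([.4958,-.031],.04,.1,.108);print("knob");top([.4958,-.031],.03,.113,.123);print("handle");top([.5745,-.0525],.02,.095,.104)
cv2.imwrite("pics/v4.png",cv2.resize(np.hstack([p,cv2.resize(s[110:270,180:340],(384,384))]),(800,343)))
E
```

```text
clock: 11.5
tcp_pos: [0.4983, -0.0311, 0.2616]
orientation: [0.532, 3.089, 0.004]
contact_force: [0.4, 1.6, -1.3]
grip_width: 0.0851
gripper_force: 0.0
[ 0.49834261 -0.031117    0.26156247] [-0.42  0.24  0.42  2.04 -0.13  0.88  1.3 ]
lid
2887 [ 0.4929 -0.0291  0.1046] (array([ 0.49628059, -0.03059545]), np.float64(0.02466680925893082))
knob
401 [ 0.4952 -0.0302  0.1184] (array([ 0.49616547, -0.03062116]), np.float64(0.007698158378210608))
handle
341 [ 0.5729 -0.0522  0.0994] (array([ 0.57412821, -0.05253088]), np.float64(0.008747524596985355))
```

View pics/v4.png

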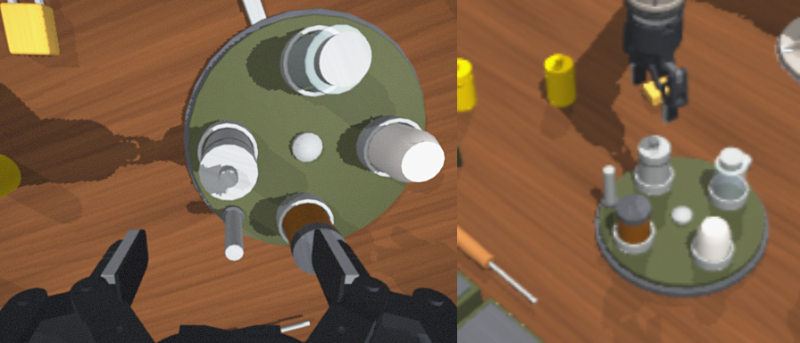

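The canister stands upright in its pocket (lid z 0.1046 = 0.024 + 0.080), and the handle top is at (233,250) of the left panel. Now I go above the handle and yaw to a radial grip.

```bash
echo '[-0.02,0.001,0,0,0,-0.14,-0.04,0.003,0,0,0,-0.28,-0.06,0.004,0,0,0,-0.42,-0.0807,0.0058,0,0,0,-0.56,-0.0807,0.0058,0,0,0,-0.7]' > m.json && python3 -m pendant m.json
echo '[0,0,0,0,0,-0.1,0,0,0,0,0,-0.1,0,0,0,0,0,-0.1,0,0,0,0,0,-0.1]' > m.json && python3 -m pendant m.json
python3 - <<'E'
from h import *
from scipy.spatial.transform import Rotation as Ro
o=r.get_obs();print(o["tcp_pos"],o["joints"].round(2));R=Ro.from_rotvec(o["orientation"]).as_matrix();print(R.round(3))
c=camera_info("wrist");p,d=grab_frame("wrist");P=cloud(c,d)
q=P[(np.linalg.norm(P[...,:2]-[.5745,-.0525],axis=-1)<.02)&(P[...,2]>.095)&(P[...,2]<.104)];
print(len(q)); 
if len(q)>9:print(circ(cv2.convexHull(q[:,:2].astype(np.float32)).reshape(-1,2)))
print("tool d to handle",(R.T@(np.array([.5743,-.0525,.138])-o["tcp_pos"])).round(4))
# pointer from top camera: bright pixels
T=camera_info("top");t,_=grab_frame("top")
h=cv2.cvtColor(t,cv2.COLOR_BGR2HSV);m=((h[...,1]<60)&(h[...,2]>150));k=np.zeros(m.shape,bool);k[237:258,224:244]=1
v,u=np.nonzero(m&k);x=np.array([plane(T,a,b,.01)[:2] for a,b in zip(u,v)]);print("ptr px",len(u),x.mean(0),x.min(0),x.max(0))
C=np.array([.5221,.0475]);
for lo,hi in((.135,.15),(.15,.165),(.165,.19)):
    rr=np.linalg.norm(x-C,axis=1);s=x[(rr>lo)&(rr<hi)]
    if len(s): y=s.mean(0)-C;print(lo,len(s),np.degrees(np.arctan2(y[1],y[0]))%360)
y=x.mean(0)-C;print(np.degrees(np.arctan2(y[1],y[0]))%360)
E
```

```text
clock: 12.15
tcp_pos: [0.5755, -0.053, 0.2557]
orientation: [0.569, -3.088, 0.001]
contact_force: [-0.0, -0.5, -1.0]
grip_width: 0.0851
gripper_force: 0.0
clock: 12.55
tcp_pos: [0.5738, -0.0524, 0.257]
orientation: [0.712, -3.059, -0.0]
contact_force: [0.0, -0.3, 0.9]
grip_width: 0.0848
gripper_force: 0.0
[ 0.57379356 -0.05238175  0.25697382] [-0.22  0.37  0.26  1.86 -0.11  0.93  2.12]
[[-0.897 -0.441 -0.001]
 [-0.441  0.897 -0.   ]
 [ 0.001  0.001 -1.   ]]
434
(array([ 0.57403163, -0.05317037]), np.float64(0.00867708655427045))
tool d to handle [-0.0005 -0.0004  0.119 ]
ptr px 215 [0.36912061 0.03459286] [0.32757882 0.00493735] [0.38863561 0.06388499]
0.135 97 184.99976969058
0.15 75 184.06578129894817
0.165 3 174.92019437631518
184.82272359718453
```

```bash
echo '[0,0,0.03,0,0,0,0,0,0.06,0,0,0,0,0,0.09,0,0,0,0,0,0.119,0,0,0,0,0,0.119,0,0,0]' > m.json && python3 -m pendant m.json
echo '[0,0,0,0,0,0,0,0,0,0,0,0,0,0,0,0,0,0,0,0,0,0,0,0,0,0,0,0,0,0]' > m.json && python3 -m pendant m.json .01 50
echo '[0,0,0,0,0,0,0,0,0,0,0,0,0,0,0,0,0,0,0,0,0,0,0,0]' > m.json && python3 -m pendant m.json
```

```text
clock: 13.15
tcp_pos: [0.5717, -0.052, 0.1353]
orientation: [0.713, -3.052, -0.002]
contact_force: [-1.3, -0.4, 0.3]
grip_width: 0.0852
gripper_force: 0.0
clock: 13.65
tcp_pos: [0.5748, -0.0524, 0.1397]
orientation: [-0.714, 3.058, -0.0]
contact_force: [-0.2, 1.2, 4.2]
grip_width: 0.0166
gripper_force: 48.6
clock: 14.05
tcp_pos: [0.5748, -0.0524, 0.1398]
orientation: [-0.715, 3.058, -0.0]
contact_force: [-1.8, -0.3, 7.2]
grip_width: 0.0169
gripper_force: 48.6
```

Run:
```python
from h import *
from scipy.spatial.transform import Rotation as Ro
# pointer from the w1/w3 wrist pictures and top0, boundaries per-row
T=camera_info("top");t=cv2.imread("pics/top0.png");c1=dict(np.load("pics/w1c.npz"));w=cv2.imread("pics/w1.png")
for nm,c,im,C in(("top",T,t,[.5221,.0472]),("w1",c1,w,[.5222,.0492])):
    h=cv2.cvtColor(im,cv2.COLOR_BGR2HSV);m=((h[...,1]<60)&(h[...,2]>150)).astype(np.uint8)
    n,l,s,ce=cv2.connectedComponentsWithStats(m)
    X=plane(c,*( (233,246) if nm=="top" else (243,10)),.01)
    u,v=(233,247) if nm=="top" else (243,10)
    i=np.argmin(np.where(np.arange(n)>0,np.linalg.norm(ce-[u,v],axis=1)+1e3*(s[:,4]<15),1e9))
    vv,uu=np.nonzero(l==i);x=np.array([plane(c,a,b,.01)[:2] for a,b in zip(uu,vv)])
    y=x.mean(0)-C;print(nm,s[i],x.min(0),x.max(0),np.degrees(np.arctan2(y[1],y[0]))%360)
    k,V=np.linalg.eigh(np.cov(x.T));a=V[:,1];print("axis dir",np.degrees(np.arctan2(a[1],a[0]))%180, x.mean(0))
C=np.array([.5222,.0488]);H=np.array([.5743,-.0528])-C;print(np.linalg.norm(H))
for th in(15,30,45,60,68):
    a=np.radians(-th);print(th,(C+[[np.cos(a),-np.sin(a)],[np.sin(a),np.cos(a)]]@H))
```

```text
top [229 237   9  17 118] [0.33967827 0.02343507] [0.38830546 0.0480559 ] 183.8243968062248
axis dir 4.711418553664487 [0.36203003 0.0364997 ]
w1 [231   0  25  26 393] [0.36438812 0.03047827] [0.38898948 0.04772386] 184.11411736876158
axis dir 16.300150273970075 [0.37737226 0.03878275]
0.11417955158433582
15 [ 0.54622872 -0.06282254]
30 [ 0.51651992 -0.06523818]
45 [ 0.48719821 -0.05988231]
60 [ 0.46026182 -0.04711992]
68 [ 0.44751512 -0.03756631]
```

Handle held (opening 17 mm). The pointer lies at about 184.1° and the canister at about 252°, so the turn is about 68° clockwise. The tool's x axis is the tangent and y points inward.

```bash
echo '[0.0137,0.0008,0,0,0,0.12,0.0272,0.0033,0,0,0,0.24,0.0403,0.0074,0,0,0,0.36,0.0529,0.0129,0,0,0,0.48,0.0647,0.02,0,0,0,0.6]' > m.json && python3 -m pendant m.json
echo '[0,0,0,0,0,0,0,0,0,0,0,0]' > m.json && python3 -m pendant m.json
python3 - <<'E'
from h import *
o=r.get_obs();a=np.array(o["tcp_pos"]);C=np.array([.5222,.0488]);v=a[:2]-C;print(a,np.linalg.norm(v),np.degrees(np.arctan2(v[1],v[0])),o["contact_force"],o["joints"].round(2),o["gripper_force"])
E
```

```text
clock: 14.55
tcp_pos: [0.508, -0.0648, 0.1398]
orientation: [0.23, 3.13, -0.002]
contact_force: [1.3, -3.3, 5.4]
grip_width: 0.0167
gripper_force: 50.8
clock: 14.75
tcp_pos: [0.5079, -0.0647, 0.1397]
orientation: [0.223, 3.131, -0.002]
contact_force: [-0.8, -5.5, 7.0]
grip_width: 0.0165
gripper_force: 51.0
[ 0.50794848 -0.06474661  0.13974144] 0.1144374860156468 -97.15392888896488 [-0.81635173 -5.5168751   7.00090572] [-0.3   0.47  0.38  2.1  -0.28  0.63  1.7 ] 50.98706781864166
```

```bash
echo '[0.0137,0.0004,0,0,0,0.12,0.0272,0.0029,0,0,0,0.24,0.0403,0.007,0,0,0,0.36,0.0529,0.0124,0,0,0,0.48,0.0529,0.0124,0,0,0,0.48]' > m.json && python3 -m pendant m.json
echo '[0,0,0,0,0,0,0,0,0,0,0,0]' > m.json && python3 -m pendant m.json
python3 - <<'E'
from h import *
o=r.get_obs();a=np.array(o["tcp_pos"]);C=np.array([.5222,.0488]);v=a[:2]-C;print(a,np.linalg.norm(v),np.degrees(np.arctan2(v[1],v[0])),o["contact_force"],o["joints"].round(2),o["gripper_force"])
c=camera_info("wrist");p,d=grab_frame("wrist");P=cloud(c,d)
x=C+.085*np.array([np.cos(np.radians(190)),np.sin(np.radians(190))])
q=P[(np.linalg.norm(P[...,:2]-x,axis=-1)<.05)&(P[...,2]>.1)&(P[...,2]<.123)];print("can w",len(q),np.median(q,0),q.min(0),q.max(0))
T=camera_info("top");t,dt=grab_frame("top");S=camera_info("scene");s,ds=grab_frame("scene")
for n,cc,dd in(("top",T,dt),("scene",S,ds)):
    PP=cloud(cc,dd);q=PP[(np.linalg.norm(PP[...,:2]-x,axis=-1)<.05)&(PP[...,2]>.1)&(PP[...,2]<.123)];print(n,len(q),np.median(q,0) if len(q) else 0)
cv2.imwrite("pics/v5.png",np.vstack([cv2.resize(np.hstack([p,cv2.resize(s[110:270,180:340],(384,384))]),(700,300)),cv2.copyMakeBorder(cv2.resize(t[145:265,180:300],(300,300),interpolation=2),0,0,0,400,0)]))
E
```

```text
clock: 15.25
tcp_pos: [0.4557, -0.045, 0.1397]
orientation: [0.967, 2.989, -0.001]
contact_force: [-2.9, -9.0, 10.6]
grip_width: 0.0165
gripper_force: 52.6
clock: 15.45
tcp_pos: [0.4567, -0.0456, 0.1397]
orientation: [0.962, 2.989, -0.002]
contact_force: [-3.1, -7.9, 14.0]
grip_width: 0.0168
gripper_force: 52.9
[ 0.45668684 -0.04563383  0.1396849 ] 0.11493355479280584 -124.75085206858391 [-3.09635385 -7.8567988  14.01797181] [-0.46  0.42  0.52  2.22 -0.37  0.58  1.28] 52.91995167732239
can w 17658 [0.43504242 0.03310474 0.10476062] [0.41417118 0.00939997 0.10001211] [0.46413762 0.05880289 0.12097363]
top 40 [0.44737157 0.04886027 0.10449597]
scene 139 [0.44245045 0.03617236 0.10449462]
```

View pics/v5.png

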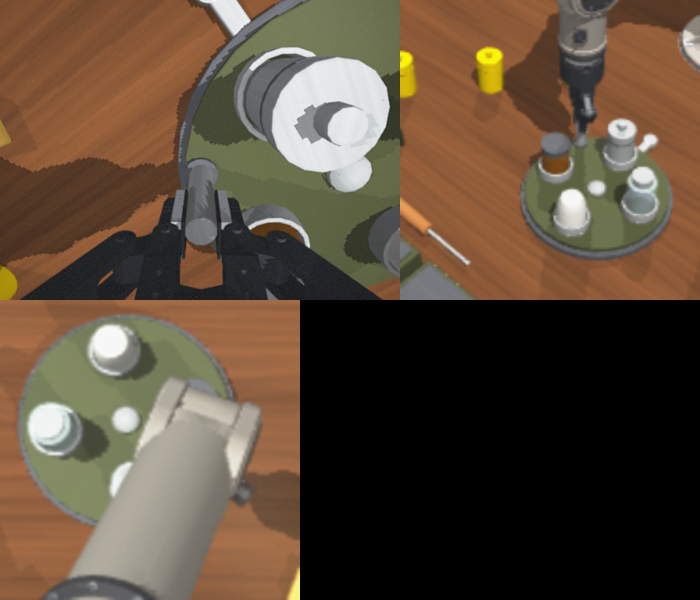

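The wrist panel shows the lid near (330,115) still a little short of the pointer (225,10). All jars are in their pockets. The canister bearing is 190.2° against the pointer's 184.1°, so about 6° remain.

```bash
echo '[0.005,0.0001,-0.0004,0,0,0.04,0.010,0.0003,-0.0008,0,0,0.08,0.0124,0.0003,-0.0008,0,0,0.106,0.0124,0.0003,-0.0008,0,0,0.106,0.0124,0.0003,-0.0008,0,0,0.106]' > m.json && python3 -m pendant m.json
python3 - <<'E'
from h import *
o=r.get_obs();a=np.array(o["tcp_pos"]);C=np.array([.5222,.0488]);v=a[:2]-C;print(a,np.linalg.norm(v),np.degrees(np.arctan2(v[1],v[0]))%360-45,o["contact_force"])
c=camera_info("wrist");p,d=grab_frame("wrist");P=cloud(c,d);cv2.imwrite("pics/w6.png",p)
g=lambda x:np.degrees(np.arctan2(*(x[:2]-C)[::-1]))%360
x=C+.085*np.array([np.cos(np.radians(185)),np.sin(np.radians(185))])
for lo,hi in((.1,.108),(.115,.122)):
    q=P[(np.linalg.norm(P[...,:2]-x,axis=-1)<.05)&(P[...,2]>lo)&(P[...,2]<hi)];k=circ(cv2.convexHull(q[:,:2].astype(np.float32)).reshape(-1,2));print("can",k,g(k[0]),np.median(q[:,2]))
q=P[(P[...,2]>.021)&(P[...,2]<.027)&(np.linalg.norm(P[...,:2]-C,axis=-1)<.14)];print(len(q))
# pointer: raised 10 mm bright, outside the base
h=cv2.cvtColor(p,cv2.COLOR_BGR2HSV);rr=np.linalg.norm(P[...,:2]-C,axis=-1)
m=(P[...,2]>.006)&(P[...,2]<.014)&(rr>.139)&(rr<.19)&(h[...,1]<60)&(h[...,2]>130)
for lo in np.arange(.139,.19,.008):
    s=P[m&(rr>=lo)&(rr<lo+.008)]
    if len(s)>5:
        an=[g(y) for y in s];print(lo.round(3),len(s),np.min(an).round(2),np.max(an).round(2),np.mean(an).round(2))
E
```

```text
clock: 16.1
tcp_pos: [0.4463, -0.0377, 0.1397]
orientation: [1.119, 2.935, -0.002]
contact_force: [-2.5, -7.0, 4.7]
grip_width: 0.0167
gripper_force: 51.9
[ 0.44626971 -0.03766155  0.13974106] 0.11506958394164185 183.7104893435762 [-2.54931611 -7.01887464  4.65580353]
can (array([0.4380769, 0.0439008]), np.float64(0.024875806432779226)) 183.33305379932884 0.1045942121470815
can (array([0.4524131 , 0.02533477]), np.float64(0.028703775566259485)) 198.58476161173724 0.11847770278164278
42502
0.139 438 180.52 186.98 183.8
0.147 452 180.68 186.83 183.82
0.155 476 180.66 186.91 183.82
0.163 586 180.21 188.06 184.4
0.171 386 182.54 188.07 185.73
0.179 51 185.15 187.02 186.15
```

```bash
echo '[0,0,0,0,0,0,0,0,0,0,0,0,0,0,0,0,0,0,0,0,0,0,0,0,0,0,0,0,0,0]' > m.json && python3 -m pendant m.json
python3 - <<'E'
from h import *
o=r.get_obs();print(o["tcp_pos"],np.abs(o["qvel"]).max(),o["contact_force"])
p,_=grab_frame("wrist");s,_=grab_frame("scene");cv2.imwrite("pics/v6.png",cv2.resize(np.hstack([p,cv2.resize(s[100:280,160:340],(384,384))]),(800,343)))
E
```

```text
clock: 16.65
tcp_pos: [0.4463, -0.0377, 0.1397]
orientation: [1.119, 2.935, -0.002]
contact_force: [-2.5, -6.9, 5.2]
grip_width: 0.0164
gripper_force: 51.9
[ 0.44632522 -0.03769066  0.13974246] 0.0014788980618837145 [-2.46995143 -6.93133323  5.22903189]
```

View pics/v6.png

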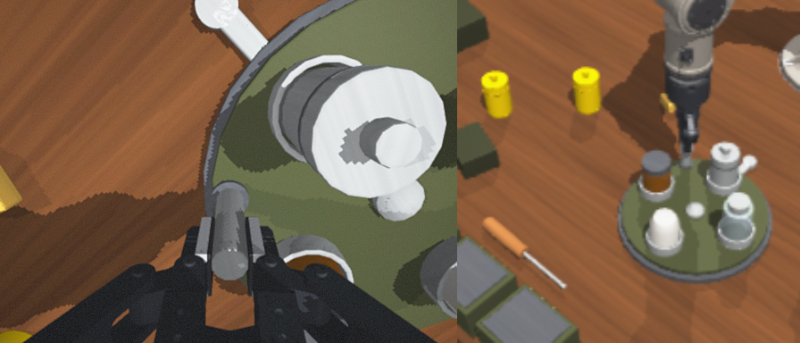

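The canister (ring near (320,105), pointer at (235,25)) lines up with the pointer. The handle is held at (230,230), the jars are all seated and the turntable is still.

```bash
python3 -c "
from bench import r
print(r.hand_in())"
```

```text
the job is handed in; nothing more can be done
None
```

The canister was pressed onto the pocket floor (15 N peak, held at about 10 N) and released, and the turntable was turned to within about 0.5° of the pointer; I handed the job in at about 17 s, still holding the handle.

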